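Hang the garlic basket on the stand's sprung safety hook

ROBOT

A 6-joint arm with a two-finger parallel gripper is mounted at the origin on a cart in front of the work surface, level with it; the furniture and walls round the work are solid. World frame = base frame: x ahead of the robot, y to its left, z up, the work surface at z = 0. Lengths are in m, angles in rad, forces in N, time in s.
With the tool pointing down it reaches from about 0.4 to 0.825 m from the base axis. Payload 7 kg.
Tool frame: the origin (TCP) lies midway between the tips of the shut fingers; the grasp point (between the pads) lies 19 mm behind it; z points along the fingers, y is the line along which they close (so a half turn about z gives the same grasp; the last joint's range is limited). The gripper opens to 85 mm and grips with 20 to 120 N. Pads are 22 mm wide; open, the fingers measure 114 mm over their backs; the gripper's body (76 mm by 85 mm) begins 54 mm behind the grasp point. The pads swing forward as they close: fully open they stand 13 mm farther back than shut.
Start: joints at [-0.943, 0.359, 0.012, 0, -1.224, -0.288], TCP at [0.225, -0.636, 0.231] pointing down, gripper open.
Joint ranges: [-3.07, 3.07], [-1.43, 2.12], [-1.02, 1.25], [-3.03, 1.67], [-3.05, -0], [-3.03, 3.03]. Speed limits (rad/s): [2.39, 2.39, 3.01, 3.14, 3.14, 3.14].

INTERFACE

Orientations are given as a rotation vector (axis times angle).
In Python, from rig import robot gives the robot as it stands.
- The arm moves only by the shell command python3 -m handwheel 'ROWS' [FORCE]. ROWS is JSON, a list of rows, each a list of 3 entries, a list of its own where there are three numbers: the turn, a rotation vector about the tool's x, y, z as a fraction of full scale, then the shift along the tool's x, y, z as a fraction of full scale, then the finger opening in mm, from 0 to 85.4. A call has 1 to 20 rows; each row shifts and turns the commanded pose from where the row before left it, along the tool's axes as they then stand; what a row does not reach is not made up. Full scale, the value 1, is 0.04 m for a shift and 6 degrees for a turn. A row lasts 1/12 s, in which the tool goes at most 41.7 mm and 7.16 degrees, less where a joint would pass 70% of its speed; a pose out of reach is approached as far as the arm can. A call with a number of a shift or a turn outside -1 to 1 is refused whole. A call with a gripper value outside its range is refused whole. The fingers move at their own pace and stop on an object; FORCE is the grip in N (left out, the last holds). Time passes only in rows, so rows that do not move let the fingers close. It gives the time, the measured TCP pose, the force, the opening and the grip force at its end, in the units of the state.
- robot.get_state(): the state, without advancing time (a new reading comes with each control period).
- robot.get_image(name): name is "scene" or "side" or "wrist"; returns a dict with "img" (400x640x3 uint8, blue, green, red), "fx", "fy", "cx", "cy" (pixels), "xyz" and "attitude" of the camera in the world; the wrist camera has in their place "tool_from_camera" (4x4, takes a point from camera to tool coordinates, whose origin is the TCP and whose axes are the flange's). Camera axes: x right, y up, looking along -z (the intrinsics and any distortion apply to the point x, -y, -z); pixel columns grow to the right and rows downward; lengths in m; the calibration is good to about 2 mm. The wrist camera is an equidistant fisheye: a pixel r from the principal point sees the ray r / f radians off the axis. A picture is of the moment at which its call begins: read the wrist's pose just before it. There is no depth.
- robot.hand_in(): hands the job in; it is judged then, once.
The state is a dict: "clock": time; "qpos": joint angles; "qd": joint speeds; "joint_efforts": joint torques, N m; "tool_pos": TCP position; "tool_rot": TCP orientation; "contact_force": force on the tool from outside, world axes, zero at the start; "moment": the same for the moment, N m; "gripper_width": opening from 0.0 (shut) to 1.0 (fully open); "gripper_force": force on a finger pad.
Only numpy, scipy, OpenCV 4.12 (cv2) and the standard library are available. Lean on these libraries where they do the work, as an engineer would, in place of code of your own. Each camera call takes 0.05 s, during which the arm holds its last target. There are 200 camera calls.

TASK

Hang the wire garlic basket from the stand's safety hook: press the top bar of its hanging ring, near its middle, in past the sprung keeper until the bar rests in the bottom of the hook and the keeper has snapped shut over it. Then give the ring a light upward tug against the shut keeper, held for a moment, to feel that it has caught; lower it back into the hook and let go, so that the basket hangs still and upright. Feel your way with a light hand and never force the hook, keep the garlic in the basket, and leave the mill, the mug and the spice jar as they stand.

Things in the scene. Friction and masses are not known exactly. Their poses are not given: they have to be found in the camera images.
- ring_bar (a point): middle of the straight top bar (8 mm round steel rod) of the stiff hanging ring fixed on the basket. Bar along y, straight to 48 mm either side, then bends down to uprights at 62 mm. 155 mm above the basket's underside; inside the ring 90 mm are free below it. Grip it from above beside its middle, say 30 mm to one side, fingers closing across it; the middle is for the hook. z up
- basket: loose round wire basket, 120 mm across, 58 mm high, 0.19 to 0.31 kg, with two garlic bulbs in it (0.06 kg together); origin at the centre of its underside, y along the ring's bar, z up. Let go on the hook, it may sway about the bar for up to 5 s before it hangs still
- stand: fixed stand: wooden base 200 x 130 x 16 mm (x -85 to +115 mm, y +-65 mm), post 16 mm thick, 275 mm high at x = +88 mm, carrying the hook on a collar (28 mm across) and a level arm (11 mm). Origin on the table below the middle of the hook's bowl; x from hook to post, z up. The collar is clamped by hand at a height that is NOT measured: the hook is raised by h = 0 to 16 mm; find h by touch or by eye
- hook_mark (a point): point fixed to the stand, 224 mm above the table, axes of the stand. Hook for h = 0 (else h higher): a U of rigid 8 mm rod in this x-z plane, open upward; shank at x = +19 mm (towards the post), nose at x = -19 mm, 30 mm clear between them; top of the nose at z = +9 mm, bent a little outward; inside bottom of the bowl at z = -39 mm. A sprung keeper closes its mouth
- mouth_mark (a point): fixed to the stand, 9 mm before and 3 mm above hook_mark: where the bar's centre is when the bar touches the shut keeper just inside the nose, for h = 0 (else h higher). Pressed straight down from here the bar swings the keeper in, slides along the nose's inner side (bar centre 11 mm before hook_mark) and slips off the keeper's tip about 21 mm lower; the keeper then snaps shut above it
- seat_mark (a point): fixed to the stand, 35 mm below hook_mark: where the bar's centre lies when the bar rests in the bottom of the bowl, for h = 0 (else h higher). Pulled straight up from there it meets the underside of the shut keeper after about 27 mm of free travel (18 mm close to the nose)
- keeper (a joint): angle of the sprung steel keeper (gate), rad: 0 shut against the inside of the nose; grows as its tip is pressed down and in; stop at 0.95; springs back alone, cannot open outward. Pivot on the shank 14 mm behind and 3 mm above hook_mark (for h = 0), 30 mm long, 10 mm wide, 5 mm thick, sloping down to the nose. Yields at about 3 N near its tip, 4 to 7 N pressed right in, more near the pivot
- garlic_a: garlic bulb, 50 mm, loose in the basket; origin under its centre. It is to stay in the basket
- garlic_b: garlic bulb, 56 mm, loose in the basket; origin under its centre. It is to stay in the basket
- pepper_mill: bystander: turned dark wooden pepper mill, 58 mm across, 150 mm high; origin under its centre
- mug: bystander: dark mug, 88 mm across, 106 mm high; origin under its centre
- spice_jar: bystander: glass spice jar with a white lid, 47 mm across, 98 mm high; origin under its centre
Not all that is in view belongs to the job. What is shaped like the garlic_b but orange or yellow is not meant.

How it is judged:
By the outcome, as a careful person would: the job done as asked, in the order asked, and still so for the second after the job is handed in, with the robot touching nothing.
It also fails if it takes over 72 s, if anything falls off the work surface, if the arm or the gripper's body presses on something with over 40 N, if the wrist force passes 120 N, or if a joint passes its speed limit or range.

## Working session

There is one attempt and no reset: what is moved stays moved. The work goes in short steps, Python scripts to look and compute and a shell command to move; the robot and the scene stay as the last step left them, time stands still between calls to the robot, and variables do not carry over. Pictures are saved under pics/ and viewed, at most 13 in all, crops included, and the job is handed in when it is done.

```bash
ls; mkdir -p pics; cat > h.py <<'E'
import numpy as np, cv2
from scipy.spatial.transform import Rotation as R
from rig import robot
def show():
    s=robot.get_state()
    print({k:np.round(s[k],4).tolist() for k in("clock","tool_pos","tool_rot","contact_force","gripper_width","gripper_force","qpos")})
    return s
E
python3 - <<'E'
from h import *
show()
print(R.from_rotvec(robot.get_state()["tool_rot"]).as_matrix().round(3))
for n in("scene","side"):
    d=robot.get_image(n); cv2.imwrite(f"pics/{n}0.png",d["img"]); print(n,{k:np.round(v,4).tolist() for k,v in d.items() if k!="img"})
E
```

```text
pics
{'clock': 0.0, 'tool_pos': [0.2248, -0.6359, 0.2304], 'tool_rot': [0.5309, -3.096, -0.0026], 'contact_force': [-0.1162, -0.3608, 0.1812], 'gripper_width': 0.9977, 'gripper_force': 0.0, 'qpos': [-0.9429, 0.3594, 0.0111, -0.0004, -1.2241, -0.2881]}
[[-0.943 -0.333 -0.001]
 [-0.333  0.943  0.002]
 [ 0.     0.002 -1.   ]]
scene {'fx': 518.5683, 'fy': 518.5683, 'cx': 317.7766, 'cy': 202.787, 'xyz': [-0.3986, -0.6399, 1.3026], 'attitude': [0.718, -0.3966, -0.9322]}
side {'fx': 382.7569, 'fy': 382.7569, 'cx': 314.0916, 'cy': 204.2838, 'xyz': [0.4333, 0.9624, 0.7485], 'attitude': [0.101, -1.5213, -2.6632]}
```

View pics/scene0.png

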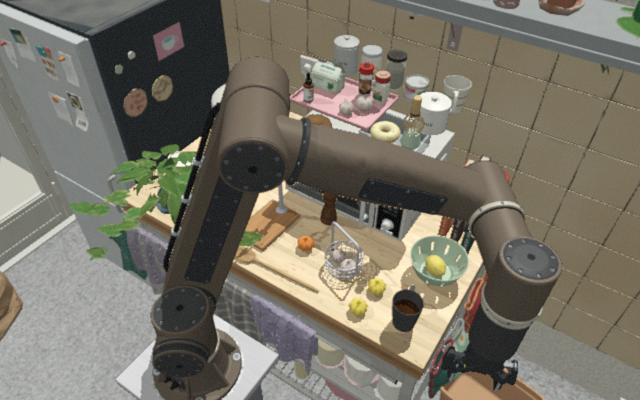

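View pics/side0.png

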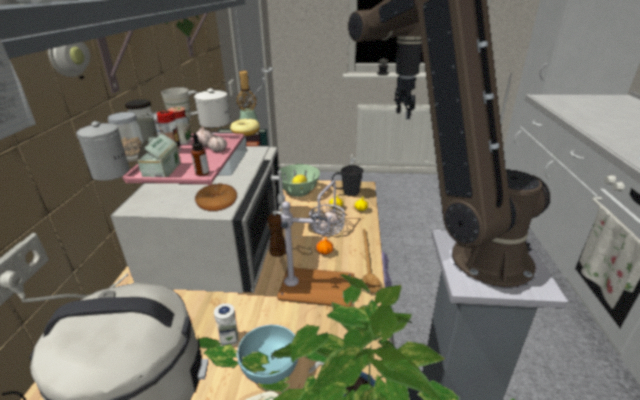

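Scene view: the basket with its ring is at about (344,255), the stand (base and post) at (272,220), the mill at (328,205) and the mug at (405,310). Side view: post at (290,250), hook arm near (290,212), basket at (325,220), jar at (227,325). The orange pumpkin-like bulb (306,243) and the yellow ones (358,307), (377,287) are decoys. I'll enlarge both views.

```bash
python3 - <<'E'
from h import *
a=cv2.imread("pics/scene0.png")[170:300,230:400]; b=cv2.imread("pics/side0.png")[170:310,240:380]
a=cv2.resize(a,(800*17//33,600*13//26*1),interpolation=cv2.INTER_CUBIC) if 0 else cv2.resize(a,None,fx=2.4,fy=4.0 if 0 else 2.4,interpolation=cv2.INTER_CUBIC)
a=cv2.resize(cv2.imread("pics/scene0.png")[180:300,235:385],None,fx=4,fy=4,interpolation=cv2.INTER_CUBIC)
cv2.imwrite("pics/a.png",a)
b=cv2.resize(b,None,fx=4.2,fy=4.2,interpolation=cv2.INTER_CUBIC)
cv2.imwrite("pics/b.png",b)
E
```

```text
(no output)
```

View pics/a.png

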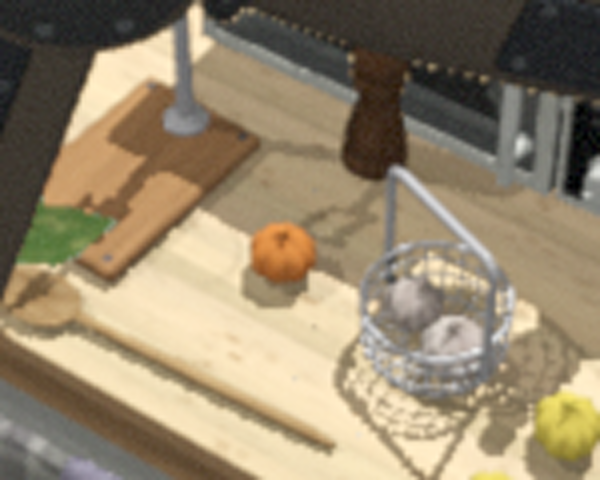

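View pics/b.png

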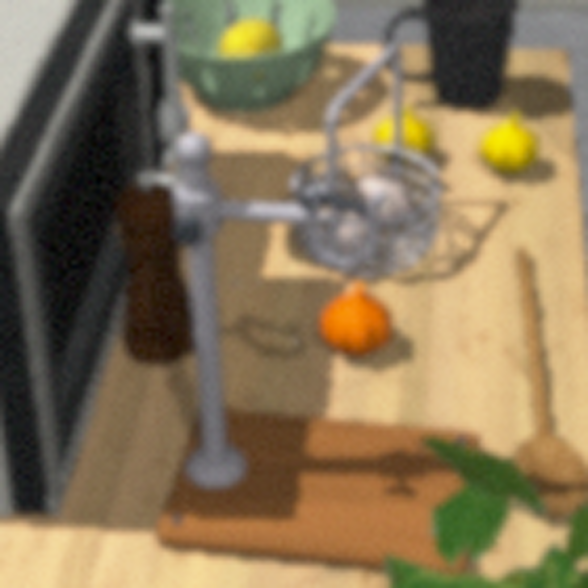

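```bash
cat >> h.py <<'E'
CAM={"scene":(518.5683,317.7766,202.787,[-0.3986,-0.6399,1.3026],[0.718,-0.3966,-0.9322]),"side":(382.7569,314.0916,204.2838,[0.4333,0.9624,0.7485],[0.101,-1.5213,-2.6632])}
def ray(c,u,v):
    f,cx,cy,x,a=CAM[c]; d=R.from_rotvec(a).apply([(u-cx)/f,-(v-cy)/f,-1]); return np.array(x),d/np.linalg.norm(d)
def onz(c,p,z):
    o,d=ray(c,*p); return (o+d*(z-o[2])/d[2]).round(4)
def tri(p,q):
    o,d=ray("scene",*p);o2,d2=ray("side",*q)
    t=np.linalg.lstsq(np.c_[d,-d2],o2-o,rcond=None)[0]; a=o+d*t[0];b=o2+d2*t[1]
    return ((a+b)/2).round(4),np.linalg.norm(a-b).round(4)
A=lambda u,v:(235+u/4,180+v/4)
B=lambda u,v:(240+u/4.2,170+v/4.2)
E
python3 - <<'E'
from h import *
for p in[(258,143),(103,277),(150,82)]: print("sc base",onz("scene",A(*p),.016))
print("sc post",onz("scene",A(185,122),.02))
for p in[(222,412),(480,438),(163,543),(440,570)]: print("si base",onz("side",B(*p),.016))
print("si post",onz("side",B(216,468),.02),"top",onz("side",B(193,138),.275))
for z in(.2,.25): print("arm end",z,onz("side",B(305,210),z),"collar",onz("side",B(195,212),z))
print("ring",tri(A(396,170),B(332,110)),tri(A(493,255),B(390,50)))
print("ring sc",onz("scene",A(396,168),.155),onz("scene",A(493,257),.155))
print("ring si",onz("side",B(332,110),.15),onz("side",B(392,48),.15))
print("basket bottom sc",onz("scene",A(432,345),0.0),"rim sc",onz("scene",A(437,300),.058))
print("mill",onz("scene",A(374,168),0.0),onz("side",B(155,345),0),"mug",onz("scene",(404,325),0),"jar",onz("side",(229,340),0))
for z in(.15,.3): print(ray("scene",344,240)[1],ray("side",300,220)[1])
E
```

```text
sc base [0.6021 0.0803 0.016 ]
sc base [0.4097 0.0989 0.016 ]
sc base [0.6103 0.2021 0.016 ]
sc post [0.5845 0.1448 0.02  ]
si base [0.5949 0.0972 0.016 ]
si base [0.4147 0.1117 0.016 ]
si base [0.6139 0.2264 0.016 ]
si base [0.4386 0.2365 0.016 ]
si post [0.5897 0.1591 0.02  ] top [0.5902 0.1593 0.275 ]
arm end 0.2 [0.5301 0.1171 0.2   ] collar [0.5991 0.1238 0.2   ]
arm end 0.25 [0.5213 0.1941 0.25  ] collar [0.5839 0.2002 0.25  ]
ring (array([ 0.532 , -0.0986,  0.1513]), np.float64(0.0003)) (array([ 0.4956, -0.2027,  0.1519]), np.float64(0.0051))
ring sc [ 0.5305 -0.0992  0.155 ] [ 0.4947 -0.2049  0.155 ]
ring si [ 0.5323 -0.101   0.15  ] [ 0.4922 -0.2069  0.15  ]
basket bottom sc [ 0.5089 -0.152   0.    ] rim sc [ 0.5083 -0.1541  0.058 ]
mill [ 0.6455 -0.0105  0.    ] [0.6605 0.0043 0.    ] mug [ 0.4236 -0.4101  0.    ] jar [0.7145 0.3546 0.    ]
[ 0.57961667  0.3133165  -0.75224816] [ 0.12832066 -0.83133181 -0.54075986]
[ 0.57961667  0.3133165  -0.75224816] [ 0.12832066 -0.83133181 -0.54075986]
```

Both cameras agree on the ring: bar middle ≈ (0.513, -0.151, 0.152), running along (0.33, 0.94). The stand's post is ≈ (0.588, 0.15), yaw ≈ -5°. I'm moving above the bar's -y side.

```bash
python3 -m handwheel '[[[0,0,0],[-0.73,0.6,-0.11],85],[[0,0,0],[-0.73,0.6,-0.11],85],[[0,0,0],[-0.73,0.6,-0.11],85],[[0,0,0],[-0.73,0.6,-0.11],85],[[0,0,0],[-0.73,0.6,-0.11],85],[[0,0,0],[-0.73,0.6,-0.11],85],[[0,0,0],[-0.73,0.6,-0.11],85],[[0,0,0],[-0.73,0.6,-0.11],85],[[0,0,0],[-0.73,0.6,-0.11],85],[[0,0,0],[-0.73,0.6,-0.11],85],[[0,0,0],[-0.73,0.6,-0.11],85],[[0,0,0],[-0.73,0.6,-0.11],85],[[0,0,0],[-0.73,0.6,-0.11],85],[[0,0,0],[-0.73,0.6,-0.11],85]]' && python3 -m handwheel '[[[0,0,-1],[0,0,0],85],[[0,0,-1],[0,0,0],85],[[0,0,-1],[0,0,0],85],[[0,0,-1],[0,0,0],85],[[0,0,-1],[0,0,0],85],[[0,0,-1],[0,0,0],85],[[0,0,-1],[0,0,0],85],[[0,0,-1],[0,0,0],60],[[0,0,-0.6],[0,0,0],60],[[0,0,0],[0,0,0],60]]'
python3 - <<'E'
from h import *
show()
for n in("scene","side","wrist"):
    d=robot.get_image(n); cv2.imwrite(f"pics/{n}1.png",d["img"])
print({k:np.round(v,4).tolist() for k,v in d.items() if k!="img"})
a=cv2.imread("pics/scene1.png")[130:270,230:370]; b=cv2.imread("pics/side1.png")[190:310,250:380]; w=cv2.imread("pics/wrist1.png")
z=lambda i:cv2.resize(i,(400,360) if 0 else None,fx=400/i.shape[1],fy=400/i.shape[1],interpolation=cv2.INTER_CUBIC)
a,b=z(a),z(b); c=np.zeros((600,800,3),np.uint8); 
cv2.imwrite("pics/c.png",np.hstack([a[:369],b[:369]]))
E
```

```text
clock: 1.27
tool_pos: [0.4987, -0.1815, 0.2931]
tool_rot: [0.531, -3.096, -0.0]
contact_force: [-0.3, -0.8, 0.5]
gripper_width: 0.99
gripper_force: 0.0
clock: 2.1
tool_pos: [0.4981, -0.1833, 0.2925]
tool_rot: [1.829, -2.554, -0.001]
contact_force: [-0.5, -0.6, -0.1]
gripper_width: 0.702
gripper_force: 0.0
{'clock': 2.1, 'tool_pos': [0.4981, -0.1833, 0.2925], 'tool_rot': [1.8293, -2.5536, -0.0008], 'contact_force': [-0.5402, -0.6209, -0.0618], 'gripper_width': 0.7018, 'gripper_force': 0.0, 'qpos': [0.017, 0.0847, -0.2048, -0.0002, -1.2819, -0.3445]}
{'fx': 309.7069, 'fy': 309.7069, 'cx': 317.3543, 'cy': 201.778, 'tool_from_camera': [[0.0006, 0.9516, 0.3072, 0.0789], [1.0, -0.0007, 0.0004, 0.0002], [0.0006, 0.3072, -0.9516, -0.1417], [0.0, 0.0, 0.0, 1.0]]}
```

View pics/c.png

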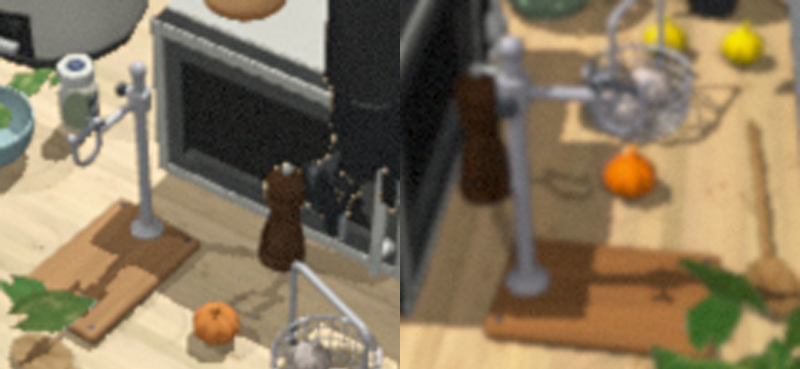

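View pics/wrist1.png

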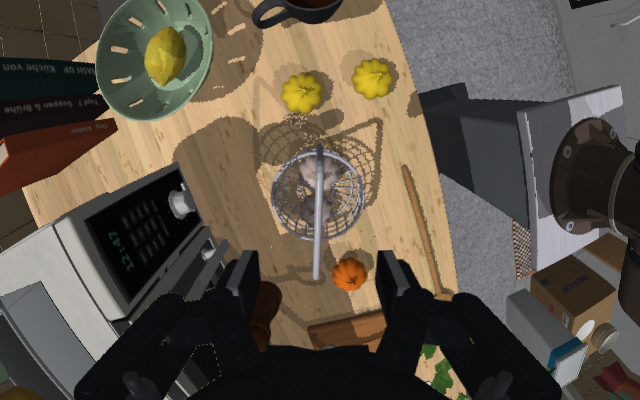

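The wrist view shows the bar from (320,150) to (316,278), with both bulbs in the basket. The scene view now shows the hook bowl at crop (88,150), the collar at (138,98) and the post top at (138,68).

```bash
cat >> h.py <<'E'
TC=np.array([[0.0006,0.9516,0.3072,0.0789],[1.0,-0.0007,0.0004,0.0002],[0.0006,0.3072,-0.9516,-0.1417],[0,0,0,1]])
def wray(u,v,pos,rot):
    du,dv=u-317.3543,v-201.778; r=np.hypot(du,dv); th=r/309.7069
    d=np.array([np.sin(th)*du/r,-np.sin(th)*dv/r,-np.cos(th)]); T=R.from_rotvec(rot)
    return T.apply(TC[:3,3])+pos, T.apply(TC[:3,:3]@d)
def wz(u,v,pos,rot,z):
    o,d=wray(u,v,pos,rot); return (o+d*(z-o[2])/d[2]).round(4)
E
python3 - <<'E'
from h import *
P=[.4981,-.1833,.2925];Q=[1.8293,-2.5536,-.0008]
for p in[(320,152),(316.5,276)]: print(wz(*p,P,Q,.151))
a=lambda u,v:(230+u/2.857,130+v/2.857)
b=lambda u,v:(250+u/3.077,190+v/3.077)
print("top",tri(a(138,67),b(110,40)),onz("scene",a(138,67),.275),onz("side",b(110,40),.275))
print("foot",tri(a(147,228),b(126,280)),onz("scene",a(147,228),.02),onz("side",b(126,280),.02))
print("collar",tri(a(138,98),b(112,94)))
print("armend",tri(a(95,127),b(193,93)))
for p in[(198,241),(85,339),(123,199)]: print(onz("scene",a(*p),.016))
for p in[(133,240),(320,260),(88,320),(315,350)]: print(onz("side",b(*p),.016))
E
```

```text
[ 0.4842 -0.2162  0.151 ]
[ 0.5295 -0.0931  0.151 ]
top (array([0.5922, 0.1486, 0.2677]), np.float64(0.0016)) [0.5841 0.1429 0.275 ] [0.5906 0.1601 0.275 ]
foot (array([0.5927, 0.1502, 0.0134]), np.float64(0.0001)) [0.5876 0.1462 0.02  ] [0.5913 0.1574 0.02  ]
collar (array([0.5935, 0.153 , 0.2191]), np.float64(0.0004))
armend (array([0.5242, 0.1586, 0.2255]), np.float64(0.0024))
[0.6071 0.0847 0.016 ]
[0.4098 0.1031 0.016 ]
[0.6148 0.2031 0.016 ]
[0.5938 0.0966 0.016 ]
[0.4155 0.1127 0.016 ]
[0.618  0.2068 0.016 ]
[0.419 0.228 0.016]
```

The bar lies on the tool's y=0 plane to within a millimetre or two. I'll grip it 30 mm to its +y side, which leaves the middle in the wrist camera's view. Shift x by -62 mm, turn +1.4°, then go down.

```bash
python3 -m handwheel '[[[0,0,0],[-0.52,0,0],45],[[0,0,0],[-0.52,0,0],45],[[0,0,0.23],[-0.52,0,0],45],[[0,0,0],[0,0,1],45],[[0,0,0],[0,0,0.95],45],[[0,0,0],[0,0,0.9],45],[[0,0,0],[0,0,0.6],45],[[0,0,0],[0,0,0.46],45],[[0,0,0],[0,0,0],45],[[0,0,0],[0,0,0],45]]' 25
python3 - <<'E'
from h import *
d=robot.get_image("wrist"); cv2.imwrite("pics/wrist2.png",d["img"])
E
```

```text
clock: 3.08
tool_pos: [0.5183, -0.1245, 0.1361]
tool_rot: [1.793, -2.578, -0.001]
contact_force: [1.2, 0.5, 0.8]
gripper_width: 0.526
gripper_force: 0.0
```

View pics/wrist2.png

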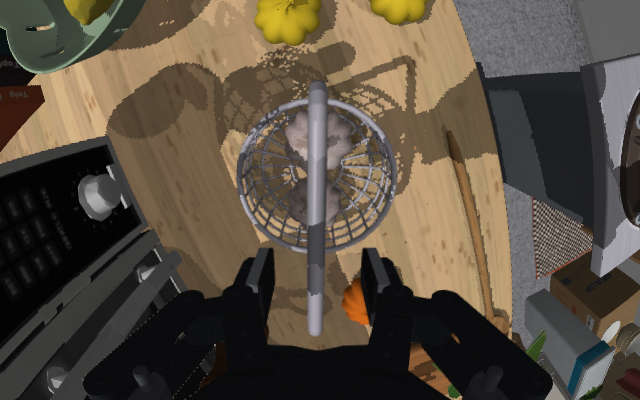

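The bar is centred between the pads, running from (317,85) to (316,333). Closing and lifting a little.

```bash
python3 -m handwheel '[[[0,0,0],[0,0,0],0],[[0,0,0],[0,0,0],0],[[0,0,0],[0,0,0],0],[[0,0,0],[0,0,0],0],[[0,0,0],[0,0,0],0],[[0,0,0],[0,0,0],0],[[0,0,0],[0,0,-0.3],0],[[0,0,0],[0,0,-0.7],0],[[0,0,0],[0,0,-0.9],0],[[0,0,0],[0,0,-0.9],0],[[0,0,0],[0,0,-0.7],0],[[0,0,0],[0,0,-0.4],0],[[0,0,0],[0,0,0],0],[[0,0,0],[0,0,0],0]]' 55
python3 - <<'E'
from h import *
s=show()
P=np.array([.5183,-.1245,.1361]);Q=[1.793,-2.578,-.001];T=R.from_rotvec(Q)
for z in(.151,.155):
  for p in[(317,82),(316,334)]: print(z,T.inv().apply(wz(*p,P,Q,z)-P).round(4))
d=robot.get_image("wrist"); cv2.imwrite("pics/wrist3.png",d["img"])
E
```

```text
clock: 4.3
tool_pos: [0.5185, -0.124, 0.2927]
tool_rot: [-1.794, 2.577, 0.0]
contact_force: [0.2, 0.1, -3.7]
gripper_width: 0.068
gripper_force: 53.7
{'clock': 4.3, 'tool_pos': [0.5185, -0.124, 0.2927], 'tool_rot': [-1.7937, 2.5772, 0.0001], 'contact_force': [0.1895, 0.0836, -3.7111], 'gripper_width': 0.0678, 'gripper_force': 53.7159, 'qpos': [0.1326, 0.0876, -0.2009, -0.0008, -1.2809, -0.4871]}
0.151 [ 0.0883 -0.     -0.0148]
0.151 [-0.0367 -0.0005 -0.0149]
0.155 [ 0.0881 -0.     -0.0188]
0.155 [-0.033  -0.0005 -0.0189]
```

The basket is held (about 3.7 N). Next I turn it parallel to the stand and bring it in front of the hook, the bar low enough that the bowl will pass between bar and rim.

```bash
python3 -m handwheel '[[[0,0,-0.4],[0,0,0],0],[[0,0,-0.8],[0,0,0],0],[[0,0,-0.8],[0,0,0],0],[[0,0,-0.55],[0,0,0],0],[[0,0,0],[-0.28,0.11,0.04],0],[[0,0,0],[-0.57,0.23,0.09],0],[[0,0,0],[-0.85,0.34,0.13],0],[[0,0,0],[-0.85,0.34,0.13],0],[[0,0,0],[-0.85,0.34,0.13],0],[[0,0,0],[-0.85,0.34,0.13],0],[[0,0,0],[-0.85,0.34,0.13],0],[[0,0,0],[-0.85,0.34,0.13],0],[[0,0,0],[-0.85,0.34,0.13],0],[[0,0,0],[-0.57,0.23,0.09],0],[[0,0,0],[-0.28,0.11,0.04],0],[[0,0,0],[0,0,0],0],[[0,0,0],[0,0,0],0],[[0,0,0],[0,0,0],0]]'
python3 - <<'E'
from h import *
s=show()
w=robot.get_image("wrist")["img"]; cv2.imwrite("pics/wrist4.png",w)
d=robot.get_image("side")["img"]; cv2.imwrite("pics/side4.png",d);cv2.imwrite("pics/scene4.png",robot.get_image("scene")["img"])
c=cv2.resize(w[60:380,60:380],(560,560),interpolation=cv2.INTER_CUBIC)
e=cv2.resize(d[185:325,270:330],(240,560),interpolation=cv2.INTER_CUBIC)
cv2.imwrite("pics/d.png",np.hstack([c,e]))
E
```

```text
clock: 5.85
tool_pos: [0.4231, 0.1906, 0.2451]
tool_rot: [2.121, -2.316, 0.0]
contact_force: [0.4, 0.9, -2.8]
gripper_width: 0.065
gripper_force: 53.8
{'clock': 5.85, 'tool_pos': [0.4231, 0.1906, 0.2451], 'tool_rot': [2.1207, -2.3159, 0.0002], 'contact_force': [0.4164, 0.8869, -2.7505], 'gripper_width': 0.0645, 'gripper_force': 53.7638, 'qpos': [0.8494, -0.0055, -0.4089, -0.0, -1.1688, -0.9373]}
```

View pics/d.png

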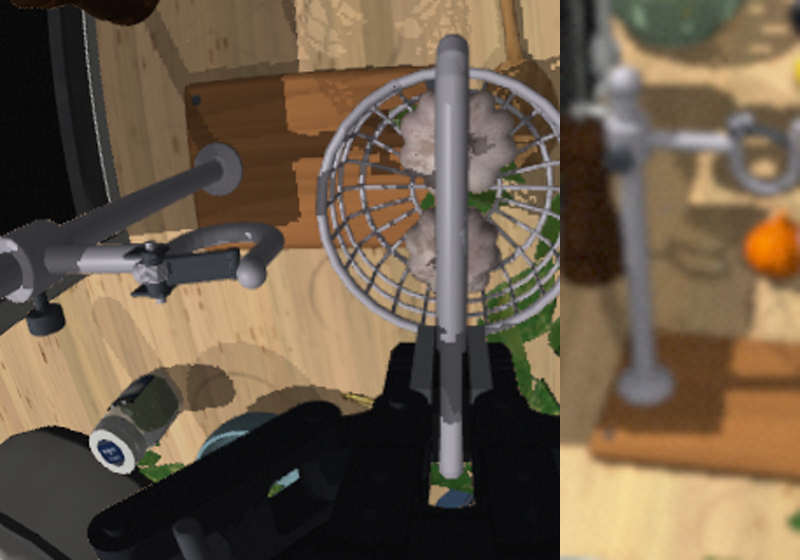

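The wrist view shows the hook well. Nose tip at crop (252,277), keeper running to (240,262), collar at (25,262), jar clear at lower left. I'll work out the nose position from the wrist ray, plus the side-view bowl bottom at (322,232).

```bash
python3 - <<'E'
from h import *
P=np.array([.4231,.1906,.2451]);Q=[2.1207,-2.3159,.0002];T=R.from_rotvec(Q)
c=lambda u,v:(60+u/1.75,60+v/1.75)
for h in(0,.008,.016):
    n=wz(*c(252,276),P,Q,.229+h); k=wz(*c(150,268),P,Q,.227+h)
    print(h,"nose",n,"tool",T.inv().apply(n-P).round(4),"pivot",k,T.inv().apply(k-P).round(4))
f=wz(*c(218,167),P,Q,.02);print("foot",f, "corner",wz(*c(188,87),P,Q,.016),wz(*c(200,246),P,Q,.016))
for p in[(452,40),(450,470)]: print("bar",T.inv().apply(wz(*c(*p),P,Q,.264)-P).round(4))
# side: ray hits vertical stand plane y
for y in(.155,.16,.165):
    for nm,p in(("bowlout",(205,193)),("arm",(130,140)),("posttop",(65,68))):
        o,d=ray("side",270+p[0]/4,185+p[1]/4); print(y,nm,(o+d*(y-o[1])/d[1]).round(4))
E
```

```text
0 nose [0.4858 0.1666 0.229 ] tool [ 0.0184 -0.0646  0.0161] pivot [0.5262 0.1615 0.227 ] [ 0.0199 -0.1053  0.018 ]
0.008 nose [0.4823 0.1639 0.237 ] tool [ 0.0214 -0.0613  0.0081] pivot [0.5207 0.159  0.235 ] [ 0.0229 -0.1     0.01  ]
0.016 nose [0.4788 0.1611 0.245 ] tool [ 0.0245 -0.0581  0.0001] pivot [0.5152 0.1566 0.243 ] [ 0.0258 -0.0947  0.002 ]
foot [0.5891 0.1533 0.02  ] corner [0.6062 0.0914 0.016 ] [0.6192 0.2124 0.016 ]
bar [ 0.0877  0.0005 -0.0188]
bar [-0.0292  0.0001 -0.0189]
0.155 bowlout [0.5044 0.155  0.185 ]
0.155 arm [0.5515 0.155  0.2236]
0.155 posttop [0.5902 0.155  0.2749]
0.16 bowlout [0.5039 0.16   0.1885]
0.16 arm [0.5508 0.16   0.2268]
0.16 posttop [0.5892 0.16   0.2779]
0.165 bowlout [0.5035 0.165  0.192 ]
0.165 arm [0.5501 0.165  0.2301]
0.165 posttop [0.5882 0.165  0.2808]
```

Everything agrees on h ≈ 10 mm: nose and foot in the wrist view, bowl bottom at 0.187 in the side view. The stand yaw is about -6°. I'm bringing the bar over the mouth at its present height.

```bash
python3 -m handwheel '[[[0,0,0.18],[-0.05,-0.1,0],0],[[0,0,0],[-0.08,-0.2,0],0],[[0,0,0],[0,-0.3,0],0],[[0,0,0],[0,-0.4,0],0],[[0,0,0],[0,-0.35,0],0],[[0,0,0],[0,-0.25,0],0],[[0,0,0],[0,-0.1,0],0],[[0,0,0],[0,-0.05,0],0],[[0,0,0],[0,0,0],0],[[0,0,0],[0,0,0],0],[[0,0,0],[0,0,0],0]]'
python3 - <<'E'
from h import *
show()
w=robot.get_image("wrist")["img"]; cv2.imwrite("pics/wrist5.png",w)
cv2.imwrite("pics/e.png",cv2.resize(w[110:330,190:410],(594,594),interpolation=cv2.INTER_CUBIC))
E
```

```text
clock: 6.92
tool_pos: [0.4931, 0.189, 0.2458]
tool_rot: [-2.101, 2.336, 0.0]
contact_force: [-0.5, -0.1, -1.6]
gripper_width: 0.068
gripper_force: 53.8
{'clock': 6.9167, 'tool_pos': [0.4931, 0.189, 0.2458], 'tool_rot': [-2.1005, 2.3359, 0.0002], 'contact_force': [-0.4593, -0.0884, -1.5532], 'gripper_width': 0.0678, 'gripper_force': 53.8139, 'qpos': [0.7376, 0.1064, -0.2873, -0.0001, -1.1769, -0.8436]}
```

View pics/e.png

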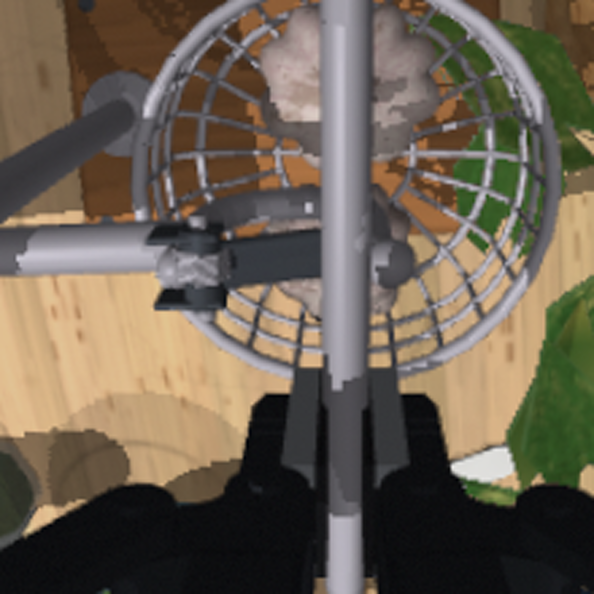

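In the crop the bar is at column 346 and the nose tip at (395,262), so the bar is 9 mm inside the nose centre and the hook sits near the bar's middle. I'll shift 2 mm further in and feel downward.

```bash
python3 -m handwheel '[[[0,0,0],[0,-0.05,0.1],0],[[0,0,0],[0,0,0.15],0],[[0,0,0],[0,0,0.1],0],[[0,0,0],[0,0,0.05],0],[[0,0,0],[0,0,0],0],[[0,0,0],[0,0,0],0],[[0,0,0],[0,0,0],0]]'; for i in 1; do python3 -m handwheel '[[[0,0,0],[0,0,0.05],0],[[0,0,0],[0,0,0.05],0],[[0,0,0],[0,0,0],0],[[0,0,0],[0,0,0],0]]'; done; python3 -m handwheel '[[[0,0,0],[0,0,0.05],0],[[0,0,0],[0,0,0],0],[[0,0,0],[0,0,0],0]]'; python3 -m handwheel '[[[0,0,0],[0,0,0.05],0],[[0,0,0],[0,0,0],0],[[0,0,0],[0,0,0],0]]'
```

```text
clock: 7.55
tool_pos: [0.4956, 0.1889, 0.2298]
tool_rot: [-2.1, 2.336, -0.0]
contact_force: [-0.5, -0.7, -3.8]
gripper_width: 0.065
gripper_force: 53.8
clock: 7.88
tool_pos: [0.4955, 0.1887, 0.2256]
tool_rot: [2.1, -2.336, 0.0]
contact_force: [-0.2, 0.5, -3.4]
gripper_width: 0.064
gripper_force: 53.8
clock: 8.13
tool_pos: [0.4955, 0.1888, 0.2236]
tool_rot: [2.1, -2.336, -0.0]
contact_force: [-0.2, -0.1, -3.2]
gripper_width: 0.069
gripper_force: 53.8
clock: 8.38
tool_pos: [0.4955, 0.1888, 0.2216]
tool_rot: [2.1, -2.336, 0.0]
contact_force: [-0.9, 0.3, -2.4]
gripper_width: 0.069
gripper_force: 53.8
```

```bash
python3 -m handwheel '[[[0,0,0],[0,0,0.05],0],[[0,0,0],[0,0,0],0],[[0,0,0],[0,0,0],0]]' | grep -A2 -e pos; python3 -m handwheel '[[[0,0,0],[0,0,0.05],0],[[0,0,0],[0,0,0],0],[[0,0,0],[0,0,0],0]]' | grep -A2 pos;  python3 -m handwheel '[[[0,0,0],[0,0,0.05],0],[[0,0,0],[0,0,0],0],[[0,0,0],[0,0,0],0]]' | grep -A2 pos
```

```text
tool_pos: [0.4957, 0.1889, 0.2199]
tool_rot: [-2.1, 2.336, -0.0]
contact_force: [0.1, 0.3, -1.7]
tool_pos: [0.4958, 0.1889, 0.2179]
tool_rot: [-2.1, 2.336, -0.0]
contact_force: [0.6, -0.1, 0.5]
tool_pos: [0.4956, 0.1889, 0.2157]
tool_rot: [-2.1, 2.336, -0.0]
contact_force: [0.6, 0.9, 1.6]
```

Soft contact near TCP z≈0.221 with hardly any side force: that's the keeper yielding. Pressing on in small steps.

```bash
python3 -m handwheel '[[[0,0,0],[0,0,0.07],0],[[0,0,0],[0,0,0],0],[[0,0,0],[0,0,0],0]]' | grep -A2 -e pos; python3 -m handwheel '[[[0,0,0],[0,0,0.07],0],[[0,0,0],[0,0,0],0],[[0,0,0],[0,0,0],0]]' | grep -A2 pos;  python3 -m handwheel '[[[0,0,0],[0,0,0.07],0],[[0,0,0],[0,0,0],0],[[0,0,0],[0,0,0],0]]' | grep -A2 pos
```

```text
tool_pos: [0.4955, 0.1888, 0.2128]
tool_rot: [2.1, -2.336, -0.0]
contact_force: [0.9, 0.8, 1.3]
tool_pos: [0.4952, 0.1887, 0.2097]
tool_rot: [2.1, -2.336, -0.001]
contact_force: [-0.6, 0.4, -0.3]
tool_pos: [0.4952, 0.1886, 0.2068]
tool_rot: [2.099, -2.336, -0.001]
contact_force: [-0.3, 0.6, -1.7]
```

```bash
python3 -m handwheel '[[[0,0,0],[0,0,0.07],0],[[0,0,0],[0,0,0],0],[[0,0,0],[0,0,0],0]]' | grep -A2 -e pos; python3 -m handwheel '[[[0,0,0],[0,0,0.07],0],[[0,0,0],[0,0,0],0],[[0,0,0],[0,0,0],0]]' | grep -A2 pos;  python3 -m handwheel '[[[0,0,0],[0,0,0.07],0],[[0,0,0],[0,0,0],0],[[0,0,0],[0,0,0],0]]' | grep -A2 pos
python3 - <<'E'
from h import *
w=robot.get_image("wrist")["img"]; cv2.imwrite("pics/wrist6.png",w)
d=robot.get_image("side")["img"]; cv2.imwrite("pics/side6.png",d)
cv2.imwrite("pics/f.png",np.hstack([cv2.resize(w[130:310,215:390],(486,500),interpolation=cv2.INTER_CUBIC),cv2.resize(d[170:270,285:345],(300,500),interpolation=cv2.INTER_CUBIC)]))
E
```

```text
tool_pos: [0.4952, 0.1887, 0.204]
tool_rot: [2.1, -2.336, -0.001]
contact_force: [-1.4, -0.4, -2.0]
tool_pos: [0.4952, 0.1887, 0.2012]
tool_rot: [2.099, -2.336, -0.001]
contact_force: [-0.6, 0.5, -3.2]
tool_pos: [0.4956, 0.1888, 0.1987]
tool_rot: [2.1, -2.336, 0.0]
contact_force: [-0.5, -0.1, -3.5]
```

The force is back to bare weight at about 20 mm below first contact, so the keeper has slipped past. Now I centre the bar in the bowl and lower it to the seat by feel.

```bash
python3 -m handwheel '[[[0,0,0],[0,-0.05,0.08],0],[[0,0,0],[0,-0.1,0.08],0],[[0,0,0],[0,-0.08,0.04],0],[[0,0,0],[0,0,0],0],[[0,0,0],[0,0,0],0]]' | grep -A2 -e pos; python3 -m handwheel '[[[0,0,0],[0,0,0.05],0],[[0,0,0],[0,0,0],0],[[0,0,0],[0,0,0],0]]' | grep -A2 pos;  python3 -m handwheel '[[[0,0,0],[0,0,0.05],0],[[0,0,0],[0,0,0],0],[[0,0,0],[0,0,0],0]]' | grep -A2 pos;python3 -m handwheel '[[[0,0,0],[0,0,0.04],0],[[0,0,0],[0,0,0],0],[[0,0,0],[0,0,0],0]]' | grep -A2 pos
```

```text
tool_pos: [0.5049, 0.1877, 0.1905]
tool_rot: [2.099, -2.336, -0.0]
contact_force: [0.5, 0.1, -2.7]
tool_pos: [0.5046, 0.1878, 0.1888]
tool_rot: [2.1, -2.336, -0.0]
contact_force: [-0.5, 1.0, -2.0]
tool_pos: [0.5046, 0.1878, 0.1868]
tool_rot: [2.1, -2.336, -0.0]
contact_force: [-0.4, -0.2, -2.4]
tool_pos: [0.5046, 0.1878, 0.1852]
tool_rot: [2.1, -2.336, -0.0]
contact_force: [0.5, 1.0, -2.9]
```

View pics/f.png

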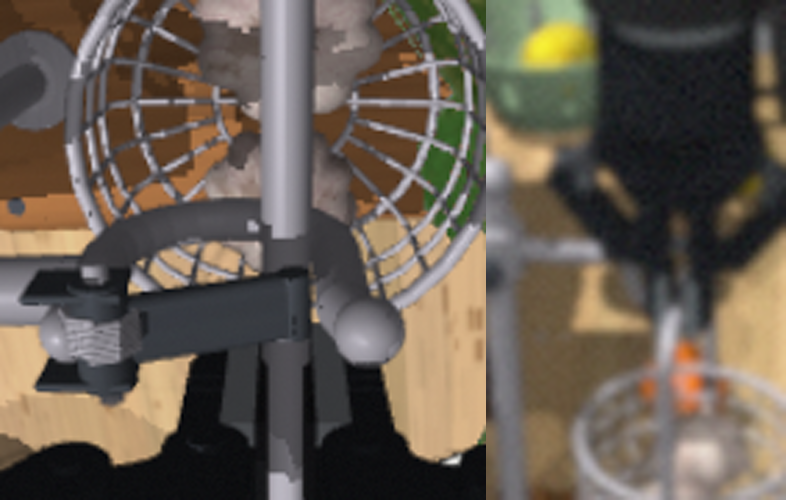

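The wrist crop shows the keeper (150→305, row 305) over the bar, shut against the nose at (345,320): snapped in. Seat contact next.

```bash
for i in 1 2 3; do :; done; python3 -m handwheel '[[[0,0,0],[0,0,0.04],0],[[0,0,0],[0,0,0],0],[[0,0,0],[0,0,0],0]]' | grep -A2 -e pos; python3 -m handwheel '[[[0,0,0],[0,0,0.03],0],[[0,0,0],[0,0,0],0],[[0,0,0],[0,0,0],0]]' | grep -A2 pos
```

```text
tool_pos: [0.5047, 0.1878, 0.1837]
tool_rot: [-2.1, 2.336, -0.0]
contact_force: [-0.1, -0.0, -1.7]
tool_pos: [0.5049, 0.1879, 0.1829]
tool_rot: [-2.1, 2.336, -0.0]
contact_force: [-1.0, -0.2, 1.3]
```

Seated (about +4 N at TCP z 0.183). Now the tug upward: 22 mm freely, then feel.

```bash
python3 -m handwheel '[[[0,0,0],[0,0,0],0],[[0,0,0],[0,0,0],0],[[0,0,0],[0,0,-0.1],0],[[0,0,0],[0,0,-0.15],0],[[0,0,0],[0,0,-0.15],0],[[0,0,0],[0,0,-0.1],0],[[0,0,0],[0,0,-0.05],0],[[0,0,0],[0,0,0],0],[[0,0,0],[0,0,0],0]]' | grep -A2 -e pos; python3 -m handwheel '[[[0,0,0],[0,0,-0.03],0],[[0,0,0],[0,0,0],0],[[0,0,0],[0,0,0],0]]' | grep -A2 pos; python3 -m handwheel '[[[0,0,0],[0,0,-0.03],0],[[0,0,0],[0,0,0],0],[[0,0,0],[0,0,0],0]]' | grep -A2 pos
```

```text
tool_pos: [0.5046, 0.1878, 0.2046]
tool_rot: [-2.1, 2.336, 0.0]
contact_force: [0.5, -0.1, -3.3]
tool_pos: [0.5046, 0.1878, 0.2055]
tool_rot: [2.1, -2.336, -0.0]
contact_force: [-0.2, -0.8, -3.6]
tool_pos: [0.5047, 0.1878, 0.2069]
tool_rot: [-2.1, 2.336, -0.0]
contact_force: [0.1, 0.3, -2.8]
```

```bash
python3 -m handwheel '[[[0,0,0],[0,0,-0.03],0],[[0,0,0],[0,0,0],0],[[0,0,0],[0,0,0],0]]' | grep -A2 -e pos; python3 -m handwheel '[[[0,0,0],[0,0,-0.03],0],[[0,0,0],[0,0,0],0],[[0,0,0],[0,0,0],0]]' | grep -A2 pos
```

```text
tool_pos: [0.5048, 0.1879, 0.2082]
tool_rot: [-2.1, 2.336, -0.0]
contact_force: [-0.1, 0.4, -3.1]
tool_pos: [0.5047, 0.1878, 0.2094]
tool_rot: [-2.1, 2.336, 0.0]
contact_force: [-0.6, -0.1, -3.5]
```

```bash
python3 -m handwheel '[[[0,0,0],[0,0,-0.025],0],[[0,0,0],[0,0,0],0],[[0,0,0],[0,0,0],0]]' | grep -A2 -e pos; python3 -m handwheel '[[[0,0,0],[0,0,-0.025],0],[[0,0,0],[0,0,0],0],[[0,0,0],[0,0,0],0]]' | grep -A2 pos
```

```text
tool_pos: [0.5047, 0.1879, 0.2104]
tool_rot: [-2.1, 2.336, 0.0]
contact_force: [0.2, -0.3, -3.4]
tool_pos: [0.5046, 0.1879, 0.211]
tool_rot: [2.1, -2.336, -0.0]
contact_force: [0.7, -0.8, -6.3]
```

The keeper resists at about 27.5 mm of travel, with a tug of about 3 N. I'll firm it slightly and hold.

```bash
python3 -m handwheel '[[[0,0,0],[0,0,-0.01],0],[[0,0,0],[0,0,0],0],[[0,0,0],[0,0,0],0],[[0,0,0],[0,0,0],0],[[0,0,0],[0,0,0],0],[[0,0,0],[0,0,0],0],[[0,0,0],[0,0,0],0]]' | grep -A2 -e pos; python3 -m handwheel '[[[0,0,0],[0,0,0],0],[[0,0,0],[0,0,0],0],[[0,0,0],[0,0,0],0],[[0,0,0],[0,0,0],0],[[0,0,0],[0,0,0],0],[[0,0,0],[0,0,0],0]]' | grep -A2 -e pos
```

```text
tool_pos: [0.5045, 0.1879, 0.2115]
tool_rot: [2.1, -2.336, -0.0]
contact_force: [0.9, 1.4, -10.3]
tool_pos: [0.5046, 0.1878, 0.2116]
tool_rot: [2.1, -2.336, -0.0]
contact_force: [0.5, 2.6, -9.8]
```

It held at about 6.5 N for over a second: caught. Lowering back to the seat.

```bash
python3 -m handwheel '[[[0,0,0],[0,0,0.05],0],[[0,0,0],[0,0,0.12],0],[[0,0,0],[0,0,0.16],0],[[0,0,0],[0,0,0.16],0],[[0,0,0],[0,0,0.1],0],[[0,0,0],[0,0,0.06],0],[[0,0,0],[0,0,0],0],[[0,0,0],[0,0,0],0]]' | grep -A2 -e pos; python3 -m handwheel '[[[0,0,0],[0,0,0.035],0],[[0,0,0],[0,0,0],0],[[0,0,0],[0,0,0],0]]' | grep -A2 pos
```

```text
tool_pos: [0.5048, 0.1878, 0.1856]
tool_rot: [2.1, -2.336, 0.0]
contact_force: [0.2, -0.6, -2.2]
tool_pos: [0.5048, 0.1879, 0.1844]
tool_rot: [-2.1, 2.336, -0.0]
contact_force: [-0.4, 0.5, -2.6]
```

```bash
python3 -m handwheel '[[[0,0,0],[0,0,0.03],0],[[0,0,0],[0,0,0],0],[[0,0,0],[0,0,0],0]]' | grep -A2 -e pos; python3 -m handwheel '[[[0,0,0],[0,0,0],9],[[0,0,0],[0,0,0],11],[[0,0,0],[0,0,0],13],[[0,0,0],[0,0,0],16],[[0,0,0],[0,0,0],20],[[0,0,0],[0,0,0],26],[[0,0,0],[0,0,0],34],[[0,0,0],[0,0,0],40],[[0,0,0],[0,0,0],40],[[0,0,0],[0,0,0],40],[[0,0,0],[0,0,0],40],[[0,0,0],[0,0,0],40]]' 20
python3 - <<'E'
from h import *
for i in range(2):
    w=robot.get_image("wrist")["img"]; cv2.imwrite(f"pics/rel{i}.png",w)
E
```

```text
tool_pos: [0.5049, 0.1879, 0.1833]
tool_rot: [-2.1, 2.336, -0.0]
contact_force: [0.4, -0.2, -1.7]
clock: 17.9
tool_pos: [0.5047, 0.1879, 0.1831]
tool_rot: [-2.1, 2.336, 0.0]
contact_force: [-0.3, -0.4, -0.4]
gripper_width: 0.47
gripper_force: 0.0
```

Released. Withdrawing straight up and waiting for the sway to settle.

```bash
python3 -m handwheel '[[[0,0,0],[0,0,-0.15],40],[[0,0,0],[0,0,-0.3],40],[[0,0,0],[0,0,-0.4],40],[[0,0,0],[0,0,-0.5],40],[[0,0,0],[0,0,-0.5],40],[[0,0,0],[0,0,-0.5],40],[[0,0,0],[0,0,-0.5],40],[[0,0,0],[0,0,-0.3],40],[[0,0,0],[0,0,0],40],[[0,0,0],[0,0,0],40],[[0,0,0],[0,0,0],40],[[0,0,0],[0,0,0],40],[[0,0,0],[0,0,0],40],[[0,0,0],[0,0,0],40],[[0,0,0],[0,0,0],40],[[0,0,0],[0,0,0],40],[[0,0,0],[0,0,0],40],[[0,0,0],[0,0,0],40],[[0,0,0],[0,0,0],40],[[0,0,0],[0,0,0],40]]'
for i in 1 2 3; do python3 -m handwheel '[[[0,0,0],[0,0,0],40],[[0,0,0],[0,0,0],40],[[0,0,0],[0,0,0],40],[[0,0,0],[0,0,0],40],[[0,0,0],[0,0,0],40],[[0,0,0],[0,0,0],40],[[0,0,0],[0,0,0],40],[[0,0,0],[0,0,0],40],[[0,0,0],[0,0,0],40],[[0,0,0],[0,0,0],40],[[0,0,0],[0,0,0],40],[[0,0,0],[0,0,0],40],[[0,0,0],[0,0,0],40],[[0,0,0],[0,0,0],40],[[0,0,0],[0,0,0],40],[[0,0,0],[0,0,0],40],[[0,0,0],[0,0,0],40],[[0,0,0],[0,0,0],40],[[0,0,0],[0,0,0],40],[[0,0,0],[0,0,0],40]]' >/dev/null; done
python3 - <<'E'
from h import *
show()
f=[]
for i in range(8):
    f.append(robot.get_image("side")["img"].astype(float)[190:340,270:380])
print([np.abs(cv2.GaussianBlur(x-f[0],(5,5),0)).max().round(1) for x in f])
w=robot.get_image("wrist")["img"]; d=robot.get_image("side")["img"]
cv2.imwrite("pics/g.png",np.hstack([cv2.resize(w[70:370,140:440],(420,420)),cv2.resize(d[190:320,270:388],(380,420),interpolation=cv2.INTER_CUBIC)]))
E
```

```text
clock: 19.67
tool_pos: [0.5047, 0.1878, 0.3091]
tool_rot: [-2.1, 2.336, -0.0]
contact_force: [-0.4, -0.4, -0.1]
gripper_width: 0.467
gripper_force: 0.0
{'clock': 24.6667, 'tool_pos': [0.5047, 0.1878, 0.3091], 'tool_rot': [2.1003, -2.3363, 0.0001], 'contact_force': [0.3411, 0.1035, -0.2801], 'gripper_width': 0.47, 'gripper_force': 0.0, 'qpos': [0.7204, 0.0903, -0.1617, 0.0, -1.3189, -0.8268]}
[np.float64(0.0), np.float64(7.6), np.float64(7.7), np.float64(9.5), np.float64(12.4), np.float64(12.1), np.float64(12.9), np.float64(11.9)]
```

View pics/g.png

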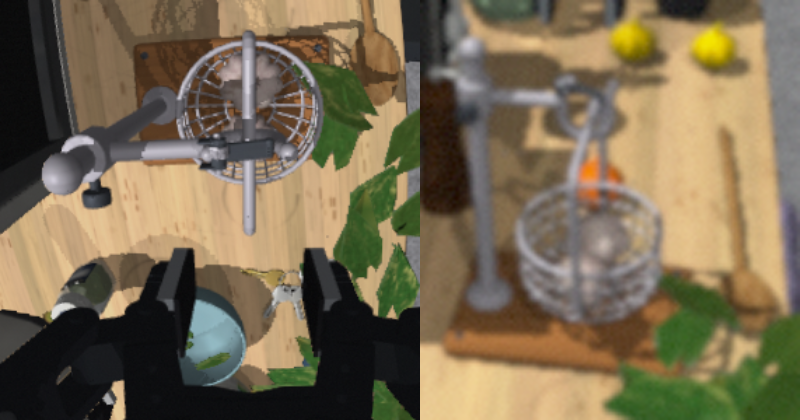

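The basket hangs upright on the hook, keeper shut over the bar (crop (245,148)), both bulbs inside. I'll allow some more settling time and then hand in.

```bash
for i in 1 2 3 4; do python3 -m handwheel '[[[0,0,0],[0,0,0],40],[[0,0,0],[0,0,0],40],[[0,0,0],[0,0,0],40],[[0,0,0],[0,0,0],40],[[0,0,0],[0,0,0],40],[[0,0,0],[0,0,0],40],[[0,0,0],[0,0,0],40],[[0,0,0],[0,0,0],40],[[0,0,0],[0,0,0],40],[[0,0,0],[0,0,0],40],[[0,0,0],[0,0,0],40],[[0,0,0],[0,0,0],40],[[0,0,0],[0,0,0],40],[[0,0,0],[0,0,0],40],[[0,0,0],[0,0,0],40],[[0,0,0],[0,0,0],40],[[0,0,0],[0,0,0],40],[[0,0,0],[0,0,0],40],[[0,0,0],[0,0,0],40],[[0,0,0],[0,0,0],40]]' >/dev/null; done
python3 - <<'E'
from h import *
f=[robot.get_image("side")["img"].astype(float)[190:340,270:380] for i in range(10)]
print([np.abs(cv2.GaussianBlur(x-f[0],(5,5),0)).max().round(1) for x in f], robot.get_state()["clock"])
E
```

```text
[np.float64(0.0), np.float64(6.0), np.float64(6.8), np.float64(6.2), np.float64(6.4), np.float64(5.6), np.float64(6.8), np.float64(6.2), np.float64(5.6), np.float64(5.9)] 32.3333
```

Only image noise is left, so the basket is still.

```bash
python3 -c "
from rig import robot
print(robot.hand_in())"
```

```text
the job is handed in; nothing more can be done
None
```

The basket hangs still and upright on the hook with the keeper shut over its bar and both garlic bulbs inside; the upward tug held for about a second (about 6.5 N), and I handed the job in at about 32 s.

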